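# Pass the tea tin between the display trays

## Task

Push the flat round tea tin along the counter through the narrow gap between the two low display trays and on to the cork mat beyond, so that the whole tin stands on the mat. Only push it with the fingers: it stays flat on the counter and is never lifted or tipped. Leave everything else on the counter where it is.

Things in the scene. Friction and masses are not known exactly. Their poses are not given: they have to be found in the camera images.
- tin: flat round lidded steel tin, 90 mm in diameter, 36 mm tall, 0.18 to 0.35 kg, free to slide on the counter; origin at the centre of its underside, z up. It starts on the robot's right (-y), on the entry side of the gap
- gap (a point): middle of the gap between the two display trays, on the counter surface (z = 0). Its y axis runs along the gap from the entry side (where the tin starts) to the exit side (the mat), its x axis points across the gap to the farther tray, z up. The gap is 98 mm wide (x from -49 to +49 mm) and 90 mm long (y from -45 to +45 mm)
- tray_near: fixed dark wooden display tray with bangles, on the robot's side of the gap, 150 mm (its x, across the gap) x 90 mm (its y, along the gap), rim 34 mm tall; origin at the centre of its underside, 124 mm from the middle of the gap; axes parallel to those of the gap. It cannot be moved
- tray_far: fixed dark wooden display tray with pendants, on the far side of the gap, same size, height and axes; origin at the centre of its underside, 124 mm from the middle of the gap. It cannot be moved
- mat: square cork mat lying flush on the counter beyond the gap, 160 x 160 mm, 1 mm thick, no obstacle to a sliding thing; origin at its centre, its sides parallel to the axes of the gap
- bell: loose, to be left alone: small brass hand bell, 50 mm across, 42 mm tall, standing near the entry end of the farther tray; origin at its foot
- cup: loose, to be left alone: small white ceramic cup, 56 mm across, 42 mm tall, standing near the entry end of the nearer tray; origin at its foot
- comb: loose, to be left alone: light wooden comb blank lying flat beside the cork mat, about 30 x 75 x 14 mm; origin at the centre of its underside
- bangle: loose, to be left alone: steel bangle lying flat on the other side of the cork mat, 68 mm across, 18 mm tall; origin at the centre of its underside
- spoon: loose, to be left alone: wooden spoon, 200 mm long, lying on the counter to the left; its origin lies at its underside
There are look-alikes about, which are no part of the job. Leave any orange, turquoise or yellow look-alike of the tin alone.

How it is judged:
By the outcome, as a careful person would: the job done as asked, in the order asked, and still so for the second after the job is handed in, with the robot touching nothing.
It also fails if it takes over 59 s, if anything falls off the work surface, if the arm or the gripper's body presses on something with over 40 N, if the wrist force passes 120 N, or if a joint passes its speed limit or range.

## Robot

A 6-joint arm with a two-finger parallel gripper is mounted at the origin on the work surface. World frame = base frame: x ahead of the robot, y to its left, z up, the work surface at z = 0. Lengths are in mm, angles in rad, forces in N, time in s.
With the tool pointing down it reaches from about 275 to 750 mm from the base axis. Payload 10.2 kg.
Tool frame: the origin (TCP) lies at the very end of the fingers, on their centre line; the grasp point (between the pads) lies 19 mm behind it; z points along the fingers, y is the line along which they close (so a half turn about z gives the same grasp; the last joint's range is limited). The gripper opens to 85 mm and grips with 20 to 120 N. Pads are 22 mm wide; open, the fingers measure 114 mm over their backs; the gripper's body (76 mm by 85 mm) begins 54 mm behind the grasp point. The pads swing forward as they close: fully open they stand 13 mm farther back than shut.
Start: joints at [0.958, 0.313, 1.498, -0, 1.331, -0.223], TCP at [199.515, 485.618, 231.294] pointing down, gripper open.
Joint ranges: [-2.94, 2.94], [-0.97, 2.17], [0.19, 2.56], [-1.23, 4.37], [0.02, 3.11], [-2.88, 2.88]. Speed limits (rad/s): [2.39, 2.39, 3.01, 3.14, 3.14, 3.14].

## Interface

Orientations are given as a unit quaternion [w, x, y, z].
In Python, from rig import ctrl, optics gives the robot as it stands. The module is installed in compiled form; this text tells all that it offers.
- The arm moves only by the shell command python3 -m handwheel 'ROWS' [FORCE]. ROWS is JSON, a list that holds one entry, the list of rows, each a list of 5 numbers: the gripper command: -1 is fully open, 1 is shut, values between are in proportion, then the shift along the world's x, y, z in units of 50 mm (1.0 is 50 mm), then the turn about the world's z in units of 8 degrees (1.0 is 8 degrees). In form: [[[gripper, tx, ty, tz, twist], ...]]. A call has 1 to 10 rows; each row shifts and turns the commanded pose from where the row before left it; what a row does not reach is not made up. A row lasts 1/10 s, in which the tool goes at most 50 mm and 8.59 degrees, less where a joint would pass 70% of its speed; a pose out of reach is approached as far as the arm can. A call is refused whole if a number of a shift passes 1 or a number of a turn 1, either way. A call with a gripper value outside its range is refused whole. The fingers move at their own pace and stop on an object; FORCE is the grip in N (left out, the last holds). Time passes only in rows, so rows that do not move let the fingers close. It gives the time, the measured TCP pose, the force, the opening and the grip force at its end, in the units of the state.
- ctrl.sense(): the state, without advancing time (a new reading comes with each control period).
- optics.capture(name): name is "side" or "top"; returns a dict with "img" (400x640x3 uint8, blue, green, red), "K" (3x3 intrinsics, pixels), "R" (3x3) and "t" (3): a world point X has camera coordinates R X + t. Camera axes: x right, y down, z forward; pixel columns grow to the right and rows downward; lengths in mm; the calibration is good to about 2 mm. A picture is of the moment at which its call begins. There is no depth.
- ctrl.finish_job(): hands the job in; it is judged then, once.
The state is a dict: "time_s": time; "joints": joint angles; "dq": joint speeds; "tau": joint torques, N m; "eef_pos": TCP position; "ee_rot": TCP orientation; "force": force on the tool from outside, world axes, zero at the start; "wrist_torque": the same for the moment, N m; "grip_width": opening from 0.0 (shut) to 1.0 (fully open); "grip_force": force on a finger pad.
Only numpy, scipy, OpenCV 4.12 (cv2) and the standard library are available. Lean on these libraries where they do the work, as an engineer would, in place of code of your own. Each camera call takes 0.05 s, during which the arm holds its last target. There are 200 camera calls.

## Working session

There is one attempt and no reset: what is moved stays moved. The work goes in short steps, Python scripts to look and compute and a shell command to move; the robot and the scene stay as the last step left them, time stands still between calls to the robot, and variables do not carry over. Pictures are saved under pics/ and viewed, at most 10 in all, crops included, and the job is handed in when it is done.

```bash
mkdir -p pics; cat > h.py <<'E'
import numpy as np, cv2
from rig import ctrl, optics
def snap(cam,name):
    c=optics.capture(cam); cv2.imwrite(f'pics/{name}.png',c['img']); np.savez(f'pics/{cam}.npz',K=c['K'],R=c['R'],t=c['t']); return c
def px2w(cam,u,v,z=0):
    c=np.load(f'pics/{cam}.npz'); d=c['R'].T@np.linalg.solve(c['K'],[u,v,1.]); o=-c['R'].T@c['t'].ravel()
    return (o+d*(z-o[2])/d[2]).round(1)
E
python3 - <<'E'
from h import *
snap('top','top0'); snap('side','side0'); s=ctrl.sense(); print(s)
E
```

```text
{'time_s': 0.1, 'joints': array([ 9.57592641e-01,  3.13391537e-01,  1.49835977e+00, -1.58992220e-05,
        1.33099025e+00, -2.23419874e-01]), 'dq': array([ 0.00127638, -0.00182763, -0.0024186 ,  0.001517  , -0.00132974,
        0.0022806 ]), 'tau': array([ 3.98897217e-03, -4.12900937e+01, -2.60144162e+01, -1.79006797e-04,
        2.96013939e-03,  9.48852448e-05]), 'eef_pos': array([199.3841173 , 485.41918918, 230.79408899]), 'ee_rot': array([-2.26298082e-04,  1.93658600e-01,  9.81068813e-01, -5.28057848e-04]), 'force': array([-0.54840119, -0.18742698, -0.56176857]), 'wrist_torque': array([0.0231055 , 0.06794777, 0.00257588]), 'grip_force': 0.0, 'grip_width': 1.0027995746899323}
```

View pics/top0.png

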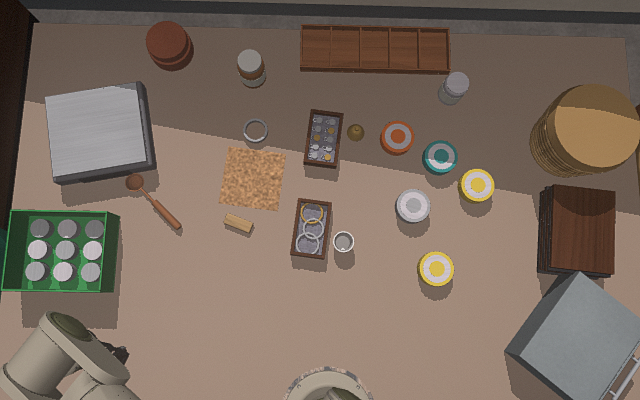

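View pics/side0.png

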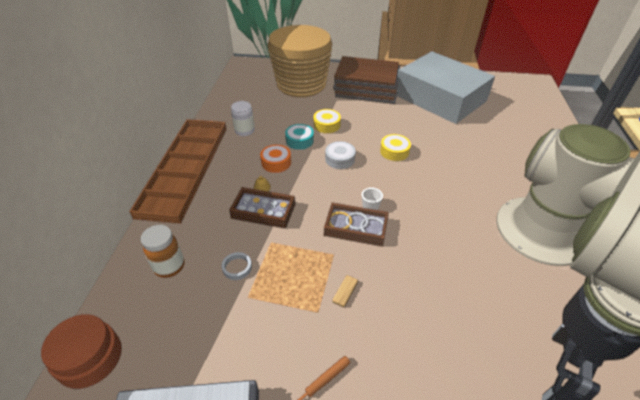

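Tin candidates in the top view are orange (398,137), turquoise (440,157), yellow (477,185), yellow (436,268) and plain steel (413,205). The steel one fits, because the coloured ones are excluded. I'll confirm that in an enlarged crop.

```bash
python3 - <<'E'
from h import *
i=cv2.imread('pics/top0.png')[95:295,205:470]
cv2.imwrite('pics/crop0.png',cv2.resize(i,None,fx=3,fy=3,interpolation=cv2.INTER_CUBIC))
E
```

```text
(no output)
```

View pics/crop0.png

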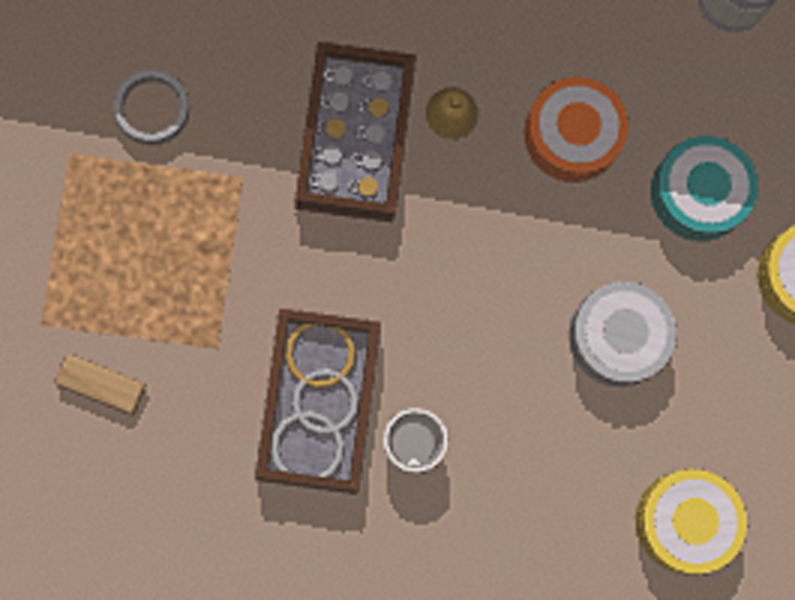

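The crop shows the steel tin with its lid centre at about (625,331) in the crop, which is clearly the plain one. The tray and mat corners are also readable.

```bash
cat >> h.py <<'E'
def crop(u,v,z,cam='top',x0=205,y0=95,f=3): return px2w(cam,x0+(u+.5)/f-.5,y0+(v+.5)/f-.5,z)
E
python3 - <<'E'
from h import *
far=[crop(*p,34) for p in [(319,42),(415,55),(394,218),(297,208)]]
near=[crop(*p,34) for p in [(280,310),(380,322),(358,492),(258,478)]]
mat=[crop(*p,1) for p in [(70,155),(242,178),(218,348),(42,325)]]
for n,a in zip(['far','near','mat'],[far,near,mat]):
    a=np.array(a); print(n,a[:,:2].tolist(),a.mean(0))
f,n,m=[np.mean(a,0)[:2] for a in (far,near,mat)]
g=(f+n)/2; x=(f-n)/np.linalg.norm(f-n); y=np.array([-x[1],x[0]])
print('gap',g,'|fn|',np.linalg.norm(f-n),'x',x,'y',y,'mat-gap',[(m-g)@x,(m-g)@y])
for nm,p,z in [('tin',(626,331),36),('cup',(416,440),42),('bell',(452,108),35),('bangle',(152,107),18),('orange',(578,124),36),('turq',(708,184),36),('yel2',(696,520),36),('comb',(101,383),14)]:
    w=crop(*p,z)[:2]; print(nm,w,'gap frame',((w-g)@x).round(1),((w-g)@y).round(1))
E
```

```text
far [[797.3, 56.3], [787.0, -30.8], [635.3, -13.1], [642.6, 73.2]] [715.55  21.4   34.  ]
near [[550.5, 86.3], [541.4, -1.6], [392.8, 15.8], [403.4, 102.1]] [472.025  50.65   34.   ]
mat [[696.0, 281.4], [677.6, 124.1], [520.6, 141.6], [538.6, 299.3]] [608.2 211.6   1. ]
gap [593.7875  36.025 ] |fn| 245.27533126060595 x [ 0.99286381 -0.11925374] y [0.11925374 0.99286381] mat-gap [np.float64(-6.6283253156535915), np.float64(176.04080800984718)]
tin [ 537.1 -217.8] gap frame -26.0 -258.8
cup [437.7 -33.3] gap frame -146.7 -87.4
bell [737.6 -64.4] gap frame 154.8 -82.6
bangle [737.9 206.6] gap frame 122.7 186.5
orange [ 724.8 -177.8] gap frame 155.6 -196.7
turq [ 671.6 -293.8] gap frame 116.6 -318.2
yel2 [ 373.5 -275.4] gap frame -181.6 -335.5
comb [485.7 242.8] gap frame -132.0 192.4
```

The gap frame is at (594,36), and its y axis heads 83°. The tin is at (537,-218), or (-26,-259) in the gap frame. My plan is to push with two half-open fingertips, so there are two contact points and the push is stable. I'll aim first at gap-frame (0,-100), then go straight through.

```bash
python3 -m handwheel '[[[0,0.35,-0.87,0,-0.58],[0,0.35,-0.87,0,-0.58],[0,0.35,-0.87,0,-0.58],[0,0.35,-0.87,0,-0.58],[0,0.35,-0.87,0,-0.58],[0,0.35,-0.87,0,-0.58],[0,0.35,-0.87,0,-0.58],[0,0.35,-0.87,0,-0.58],[0,0.35,-0.87,0,-0.58],[0,0.35,-0.87,0,-0.58]]]' 
python3 -m handwheel '[[[0,0.35,-0.87,0,-0.58],[0,0.35,-0.87,0,-0.58],[0,0.35,-0.87,0,-0.58],[0,0.35,-0.87,0,-0.58],[0,0.35,-0.87,0,-0.58],[0,0.35,-0.87,0,-0.58],[0,0.35,-0.87,0,-0.58],[0,0.35,-0.87,0,-0.58],[0,0,0,0,0],[0,0,0,0,0]]]'
```

```text
time_s: 1.1
eef_pos: [374.7, 48.7, 231.3]
ee_rot: [0.0, 0.566, 0.824, 0.0]
force: [1.1, -0.2, 0.6]
grip_width: 0.498
grip_force: 0.0
time_s: 2.1
eef_pos: [514.3, -297.6, 230.3]
ee_rot: [-0.001, 0.798, 0.603, -0.0]
force: [-0.9, -0.7, 0.2]
grip_width: 0.497
grip_force: 0.0
```

```bash
python3 -m handwheel '[[[0,0,0,-0.8,0],[0,0,0,-0.8,0],[0,0,0,-0.8,0],[0,0,0,-0.8,0],[0,0,0,-0.6,0],[0,0,0,-0.4,0],[0,0,0,-0.2,0],[0,0,0,0,0],[0,0,0,0,0]]]'
python3 - <<'E'
from h import *
i=snap('top','top1')['img'][95:295,205:470]
cv2.imwrite('pics/crop1.png',cv2.resize(i,None,fx=3,fy=3,interpolation=cv2.INTER_CUBIC))
E
```

```text
time_s: 3.0
eef_pos: [515.0, -297.4, 12.6]
ee_rot: [0.001, 0.798, 0.603, 0.0]
force: [-0.2, -0.5, -0.6]
grip_width: 0.5
grip_force: 0.0
```

View pics/crop1.png

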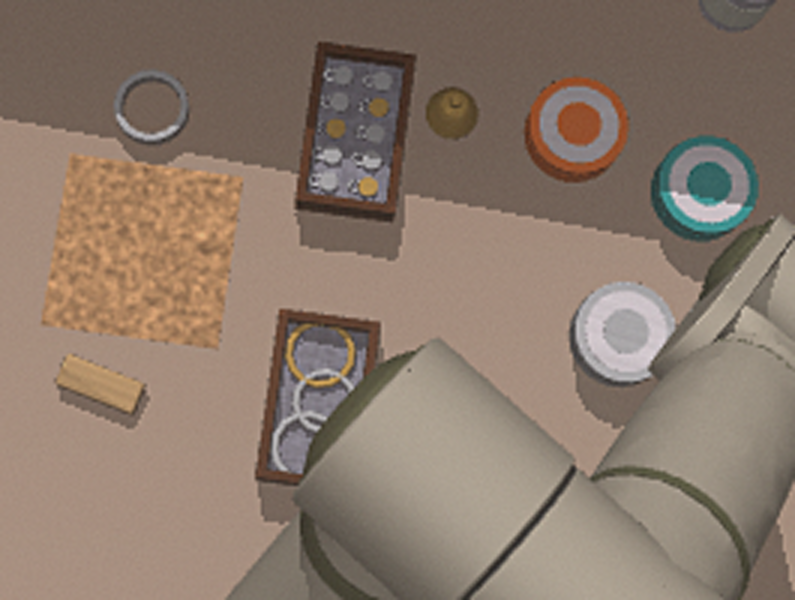

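The tin hasn't moved and the fingers are behind it, hidden by the wrist. Next is a gentle first push.

```bash
python3 -m handwheel '[[[0,0.055,0.19,0,0],[0,0.055,0.19,0,0],[0,0.055,0.19,0,0],[0,0.055,0.19,0,0],[0,0.055,0.19,0,0],[0,0.055,0.19,0,0],[0,0.055,0.19,0,0],[0,0.055,0.19,0,0],[0,0.03,0.1,0,0],[0,0,0,0,0]]]'
python3 - <<'E'
from h import *
a=snap('top','top2')['img'][95:295,205:470]
b=snap('side','side2')['img'][90:290,200:465]
cv2.imwrite('pics/crop2.png',cv2.resize(a,None,fx=3,fy=3,interpolation=cv2.INTER_CUBIC))
cv2.imwrite('pics/crop2s.png',cv2.resize(b,None,fx=3,fy=3,interpolation=cv2.INTER_CUBIC))
E
```

```text
time_s: 4.05
eef_pos: [538.2, -215.3, 11.1]
ee_rot: [-0.0, 0.798, 0.603, 0.0]
force: [0.4, -0.2, 0.4]
grip_width: 0.497
grip_force: 0.0
```

View pics/crop2s.png

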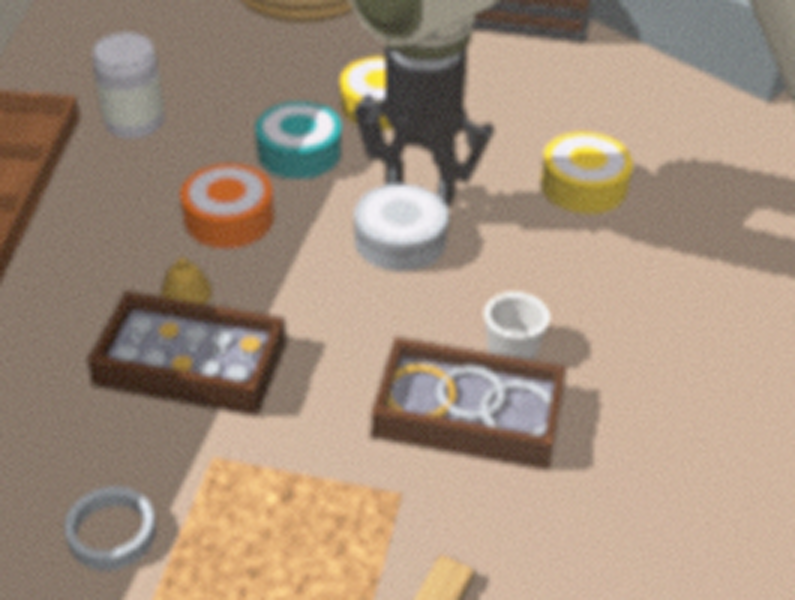

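The side view shows both fingers behind the tin, symmetrically. The lid centre is at about (403,212) in the crop. The inner tray corners are near (398,340) and (375,414) on the near tray, and (286,320) and (262,388) on the far tray.

```bash
cat >> h.py <<'E'
G=np.array([593.8,36.0]); X=np.array([.9929,-.1193]); Y=np.array([.1193,.9929])
def gf(w): return ((w[:2]-G)@X).round(1),((w[:2]-G)@Y).round(1)
def side(u,v,z,x0=200,y0=90): return crop(u,v,z,'side',x0,y0)
E
python3 - <<'E'
from h import *
w=side(403,212,36); print('tin',w,gf(w))
for p in [(398,340),(375,414),(286,320),(262,388)]:
    w=side(*p,34); print(p,w,gf(w))
# fit lid by silver mask in side
E
```

```text
tin [ 550.2 -168.    36. ] (np.float64(-19.0), np.float64(-207.8))
(398, 340) [538.4   2.7  34. ] (np.float64(-51.0), np.float64(-39.7))
(375, 414) [548.8  89.3  34. ] (np.float64(-51.0), np.float64(47.6))
(286, 320) [638.2 -10.2  34. ] (np.float64(49.6), np.float64(-40.6))
(262, 388) [644.9  71.8  34. ] (np.float64(46.5), np.float64(41.6))
```

View pics/crop2.png

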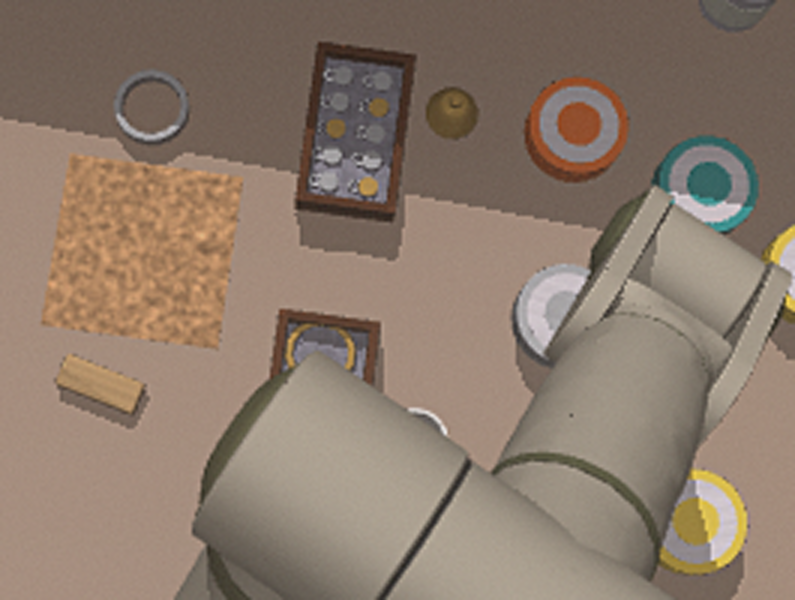

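Both views agree to 1–2 mm, and the tin sits centred on the fingers, 49 mm ahead of the TCP. I'll continue to the line-up point, then turn square to the gap while still pushing forward.

```bash
python3 -m handwheel '[[[0,0.064,0.21,0,0],[0,0.064,0.21,0,0],[0,0.064,0.21,0,0],[0,0.064,0.21,0,0],[0,0.064,0.21,0,0],[0,0.064,0.21,0,0],[0,0.064,0.21,0,0],[0,0.064,0.21,0,0],[0,0.064,0.21,0,0],[0,0.064,0.21,0,0]]]'
python3 -m handwheel '[[[0,0.026,0.044,0,0.19],[0,0.026,0.044,0,0.19],[0,0.026,0.044,0,0.19],[0,0.026,0.044,0,0.19],[0,0.026,0.044,0,0.19],[0,0.026,0.044,0,0.19],[0,0,0,0,0],[0,0,0,0,0]]]'
python3 - <<'E'
from h import *
w=ctrl.sense()['eef_pos']; print('tcp gap frame',gf(w))
b=snap('side','side3')['img'][90:290,200:465]
cv2.imwrite('pics/crop3s.png',cv2.resize(b,None,fx=3,fy=3,interpolation=cv2.INTER_CUBIC))
E
```

```text
time_s: 5.15
eef_pos: [570.3, -110.5, 11.3]
ee_rot: [-0.0, 0.798, 0.603, -0.0]
force: [-1.0, -1.0, -0.9]
grip_width: 0.498
grip_force: 0.7
time_s: 5.95
eef_pos: [577.8, -98.0, 11.3]
ee_rot: [-0.0, 0.747, 0.664, 0.0]
force: [-0.4, 0.7, 0.0]
grip_width: 0.5
grip_force: 0.0
tcp gap frame (np.float64(0.1), np.float64(-135.0))
```

View pics/crop3s.png

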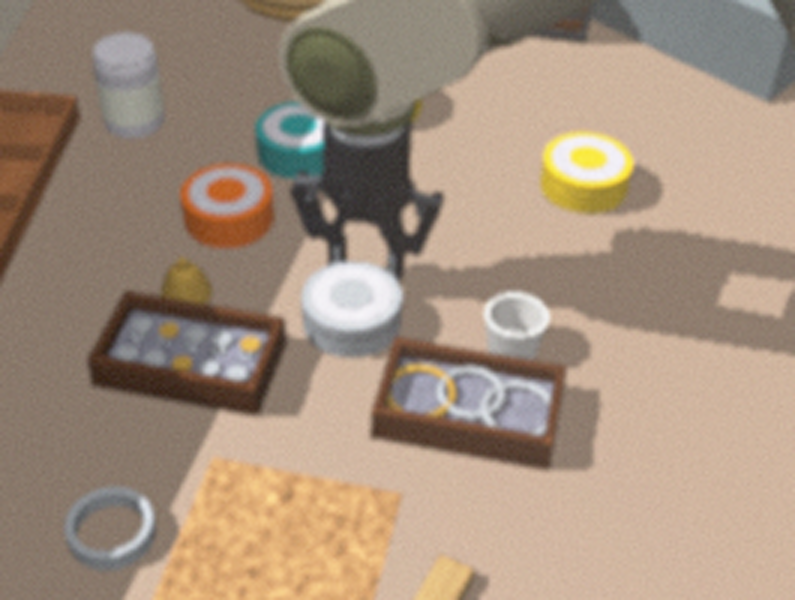

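The tin stands just before the gap, with its lid centre at about (352,294), the inner disc.

```bash
python3 - <<'E'
from h import *
w=side(352,294,36); print('tin',w,gf(w))
for u in (302.5,403): print(gf(side(u,298,36)))
i=cv2.imread('pics/side3.png'); hsv=cv2.cvtColor(i,cv2.COLOR_BGR2HSV)
m=((hsv[...,1]<40)&(hsv[...,2]>150)).astype(np.uint8); m[:176]=0;m[206:]=0;m[:,:298]=0;m[:,340:]=0
c=max(cv2.findContours(m,cv2.RETR_EXTERNAL,cv2.CHAIN_APPROX_NONE)[0],key=cv2.contourArea)
e=cv2.fitEllipse(cv2.convexHull(c)); print(e,gf(px2w('side',*e[0],36)))
E
```

```text
tin [584.7 -48.   36. ] (np.float64(1.0), np.float64(-84.5))
(np.float64(42.4), np.float64(-69.0))
(np.float64(-44.5), np.float64(-90.2))
((315.21856689453125, 189.39813232421875), (25.62442970275879, 37.008419036865234), 74.958984375) (np.float64(3.9), np.float64(-76.8))
```

```bash
python3 -m handwheel '[[[0,0.022,0.2,0,0],[0,0.022,0.2,0,0],[0,0.022,0.2,0,0],[0,0.024,0.2,0,0],[0,0.024,0.2,0,0],[0,0.024,0.2,0,0],[0,0.024,0.2,0,0],[0,0.024,0.2,0,0],[0,0.024,0.2,0,0],[0,0,0,0,0]]]'
python3 - <<'E'
from h import *
w=ctrl.sense()['eef_pos']; print('tcp gap frame',gf(w))
b=snap('side','side4')['img'][90:290,200:465]
cv2.imwrite('pics/crop4s.png',cv2.resize(b,None,fx=3,fy=3,interpolation=cv2.INTER_CUBIC))
E
```

```text
time_s: 7.0
eef_pos: [588.3, -6.6, 11.2]
ee_rot: [-0.0, 0.747, 0.665, 0.0]
force: [0.2, -0.5, 0.3]
grip_width: 0.499
grip_force: 0.0
tcp gap frame (np.float64(-0.3), np.float64(-43.0))
```

View pics/crop4s.png

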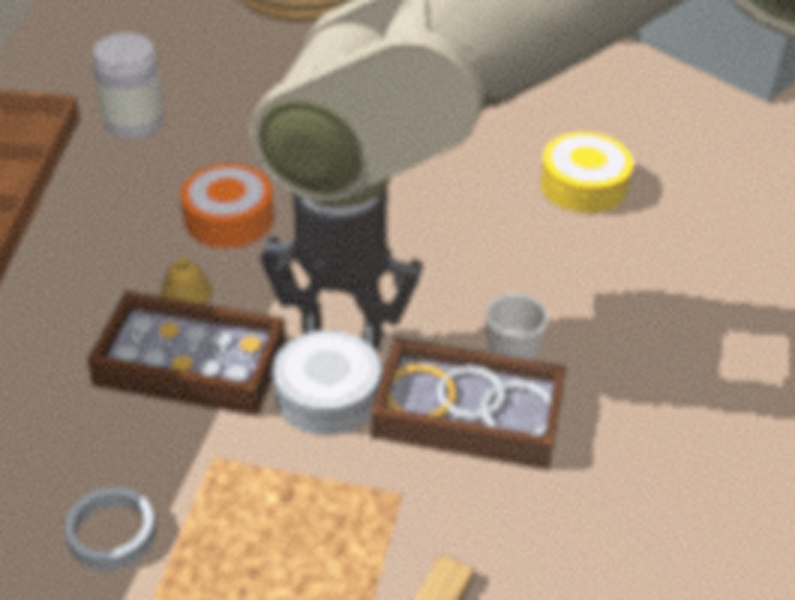

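The tin is in the gap, clear of both trays and with no force reading. I'll push on through to the mat centre.

```bash
python3 -m handwheel '[[[0,0.024,0.2,0,0],[0,0.024,0.2,0,0],[0,0.024,0.2,0,0],[0,0.024,0.2,0,0],[0,0.024,0.2,0,0],[0,0.024,0.2,0,0],[0,0.024,0.2,0,0],[0,0.018,0.2,0,0],[0,0.018,0.2,0,0],[0,0.018,0.2,0,0]]]'
python3 -m handwheel '[[[0,0.016,0.2,0,0],[0,0.016,0.2,0,0],[0,0.016,0.2,0,0],[0,0.016,0.2,0,0],[0,0.016,0.2,0,0],[0,0.012,0.16,0,0],[0,0.01,0.1,0,0],[0,0.005,0.05,0,0],[0,0,0,0,0]]]'
python3 -m handwheel '[[[0,-0.012,-0.1,0,0],[0,-0.024,-0.2,0,0],[0,-0.024,-0.2,0,0],[0,0,0,0.3,0],[0,0,0,0.6,0],[0,0,0,0.8,0],[0,0,0,0.8,0],[0,0,0,0.8,0],[0,0,0,0,0],[0,0,0,0,0]]]'
python3 - <<'E'
from h import *
b=snap('side','side5')['img'][130:330,200:465]
cv2.imwrite('pics/crop5s.png',cv2.resize(b,None,fx=3,fy=3,interpolation=cv2.INTER_CUBIC))
E
```

```text
time_s: 8.05
eef_pos: [599.4, 92.7, 11.3]
ee_rot: [-0.0, 0.747, 0.664, -0.0]
force: [-0.7, -2.4, -1.2]
grip_width: 0.5
grip_force: 0.7
time_s: 8.95
eef_pos: [604.8, 157.6, 11.4]
ee_rot: [-0.0, 0.747, 0.664, 0.0]
force: [-0.8, -0.5, -0.1]
grip_width: 0.5
grip_force: 0.0
time_s: 9.95
eef_pos: [601.9, 132.2, 177.8]
ee_rot: [0.001, 0.747, 0.664, 0.001]
force: [0.5, -0.0, -1.7]
grip_width: 0.501
grip_force: 0.0
```

View pics/crop5s.png

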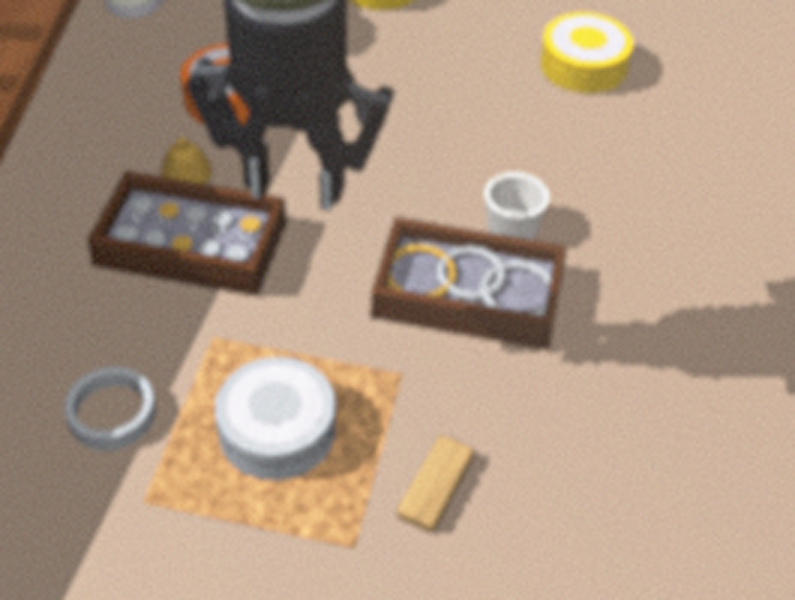

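The tin stands wholly on the mat, with its base well inside the corners (210,340), (400,373), (355,545) and (148,500). Nothing else has moved, and the gripper is clear of everything.

```bash
python3 -c "
from rig import ctrl; print(ctrl.finish_job())"
```

```text
the job is handed in; nothing more can be done
None
```

I pushed the steel tin flat through the gap and left it standing wholly on the cork mat, moved nothing else, and handed the job in at about 10 s of the 59 s allowed.

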